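Strip the calibration column and cover the outlet

TASK

The calibration is finished: take the column on the outlet flange apart from the top down, standing the brass nozzle in its red-lined dish and each titanium sleeve over the pin of the storage stand with the ring of its own colour. Then close the bare outlet flange with the orange cover, sitting fully down over the boss. Keep every part upright on the way and leave each one lying flat in its place.

Things in the scene. Friction and masses are not known exactly. Their poses are not given: they have to be found in the camera images.
- nozzle: Brass reference nozzle, 48 mm tall, narrow end up: foot flange 30 mm in diameter and 7 mm high, above it a straight barrel 25 mm in diameter from 9 to 31 mm up, tapering to 16 mm at the tip; about 140 g. Origin: centre of its underside, z up along its axis. At the start it stands loose on top of the column, on the blue sleeve.
- sleeve_blue: Titanium-grey tap sleeve: an upright round tube with flat ends, outer diameter 42 mm, bore 26 mm, height 32 mm, 130 g or so, with a thin blue anodised band around its upper half and ring on the rim of its top face. Origin: centre of its underside, z up along its axis. At the start it is third from the bottom (under the nozzle, on the green sleeve) in the column on the flange, simply resting there.
- sleeve_green: Titanium-grey tap sleeve: an upright round tube with flat ends, outer diameter 54 mm, bore 26 mm, height 32 mm, 250 g or so, with a thin green anodised band around its upper half and ring on the rim of its top face. Origin: centre of its underside, z up along its axis. At the start it is second from the bottom (on the pink sleeve) in the column on the flange, simply resting there.
- sleeve_pink: Titanium-grey tap sleeve: an upright round tube with flat ends, outer diameter 66 mm, bore 26 mm, height 32 mm, 400 g or so, with a thin magenta-pink anodised band around its upper half and ring on the rim of its top face. Origin: centre of its underside, z up along its axis. At the start it is at the bottom (straight on the flange) in the column on the flange, simply resting there.
- cover: Orange polycarbonate cover: a round cap of 104 mm outer diameter, open below (skirt 96 mm inside, 16 mm deep), flat top 20 mm above its lower edge, in the middle of that an upright round grip 30 mm in diameter, 28 mm tall (its top 48 mm above the lower edge); about 90 g, loose. Origin: centre of its lower edge, z up. It starts lying skirt down on the table.
- dish: Black round nozzle dish, red felt floor, fixed to the table: outer diameter 74 mm, inner diameter 62 mm, floor 6 mm and rim 12 mm above the table. Origin: centre of its underside, z up. (Not listed: a gasket and hand tools under 35 mm high lie between the places; instruments up to 120 mm high stand at the far edge, x above 0.76 m, and at the sides beyond 0.5 m left and right.)
- stand_blue: Low off-white round storage stand of the blue sleeve, fixed to the table: diameter 62 mm, flat top 12 mm above the table with a blue ring near its edge, and an upright round-ended steel pin of 8 mm diameter at its centre whose tip is 24 mm above the table. Origin: centre of its underside, z up. The sleeve goes over the pin (9 mm play all round) and rests on the flat top.
- stand_green: Low off-white round storage stand of the green sleeve, fixed to the table: diameter 74 mm, flat top 12 mm above the table with a green ring near its edge, and an upright round-ended steel pin of 8 mm diameter at its centre whose tip is 24 mm above the table. Origin: centre of its underside, z up. The sleeve goes over the pin (9 mm play all round) and rests on the flat top.
- stand_pink: Low off-white round storage stand of the pink sleeve, fixed to the table: diameter 86 mm, flat top 12 mm above the table with a magenta-pink ring near its edge, and an upright round-ended steel pin of 8 mm diameter at its centre whose tip is 24 mm above the table. Origin: centre of its underside, z up. The sleeve goes over the pin (9 mm play all round) and rests on the flat top.
- port: Aluminium outlet flange fixed to the table: round bolted base 130 mm in diameter, 12 mm high; on it a round boss 74 mm in diameter, its flat top 32 mm above the table, carrying the column (176 mm above the table in all, widest at the bottom). Origin: centre of the underside, z up. The cover goes over the boss (11 mm play all round) and rests on the boss top, its lower edge 16 mm above the table.

How it is judged:
By the outcome, as a careful person would: the job done as asked, in the order asked, and still so for the second after the job is handed in, with the robot touching nothing.
It also fails if it takes over 122 s, if anything falls off the work surface, if the arm or the gripper's body presses on something with over 40 N, if the wrist force passes 120 N, or if a joint passes its speed limit or range.

ROBOT

A 7-joint arm with a two-finger parallel gripper is mounted at the origin on the work surface. World frame = base frame: x ahead of the robot, y to its left, z up, the work surface at z = 0. Lengths are in m, angles in rad, forces in N, time in s.
With the tool pointing down it reaches from about 0.425 to 0.925 m from the base axis. Payload 6.8 kg.
Tool frame: the origin (TCP) lies on the centre line of the jaws, within the pads' length; the fingertips stand 14 mm ahead of it and the grasp point (between the pads) lies 5 mm behind it (r.nose_length is the distance from the TCP to the fingertips, in m); z points along the fingers, y is the direction in which the jaws open and shut (so a half turn about z gives the same grasp; the last joint's range is limited). The gripper opens to 85 mm and grips with 20 to 120 N. Pads are 22 mm wide; open, the fingers measure 114 mm over their backs; the gripper's body (76 mm by 85 mm) begins 54 mm behind the grasp point. The pads swing forward as they close: fully open they stand 13 mm farther back than shut.
Start: joints at [-1.452, 0.477, 0.022, 1.555, -0.011, 1.109, -0.083], TCP at [0.152, 0.658, 0.245] pointing down, gripper open.
Joint ranges: [-2.96, 2.96], [-0.34, 2.1], [-1.41, 1.46], [0.24, 2.44], [-1.37, 4.51], [0.17, 1.92], [-2.96, 2.96]. Speed limits (rad/s): [2.39, 2.39, 3.14, 3.14, 3.14, 3.14, 3.14].

INTERFACE

Orientations are given as a rotation vector (axis times angle).
In Python, from bench import r, imaging, look_for, outline_of gives the robot as it stands. The module is installed in compiled form; this text tells all that it offers.
- The arm moves only by the tool carry_out, never from a script. Its arguments are lists of equal length, an entry for each row: "offset": the shift along the tool's x, y, z as a fraction of full scale, a list of three; "turn": the turn, a rotation vector about the tool's x, y, z as a fraction of full scale, a list of three. A call has 1 to 8 rows; each row is the pose to reach, as a shift and turn from the pose commanded when the call began, along the tool's axes at that moment; what a row does not reach only later rows make up. Full scale, the value 1, is 0.5 m for a shift and 1.5 rad for a turn. A row lasts 1/10 s, in which the tool goes at most 50 mm and 8.59 degrees, less where a joint would pass 70% of its speed; a pose out of reach is approached as far as the arm can. A call with a number of a shift or a turn outside -1 to 1 is refused whole. A call with a gripper value outside its range is refused whole. "hand" is the closure, from 0 (fully open) to 1 (shut), set as the call begins (left out, the last holds). The fingers move at their own pace and stop on an object; "force" is the grip in N (left out, the last holds). Time passes only in rows, so rows that repeat a pose let the fingers close. It gives the time, the measured TCP pose, the force and the opening at its end, in the units of the state.
- r.get_obs(): the state, without advancing time (a new reading comes with each control period).
- imaging.grab_frame(name): name is "scene" or "top" or "wrist"; returns a dict with "pixels" (400x640x3 uint8, red, green, blue), "fx", "fy", "cx", "cy" (pixels), "R" (3x3) and "t" (3): a world point X has camera coordinates R X + t. Camera axes: x right, y down, z forward; pixel columns grow to the right and rows downward; lengths in m; the calibration is good to about 2 mm. A picture is of the moment at which its call begins. There is no depth.
- r.hand_in(): hands the job in, once; it reports no verdict.
Trained networks look in the newest picture that a camera, given by its name, has taken for a name from the list of things; names that differ only in an ending like _2 or _b are one class to them, and where a whole thing is asked for, a point or a joint stands for the part that bears it (a point fixed in the world has none). Each returns a list of dicts, best first, with "score" (0 to 1); they miss things now and then, are a little off and sometimes report something else, mostly with a low value. They report only what shows in the picture. A call takes as long as a camera call.
- look_for(query, camera): "xyz" ([x, y, z] in m, in the coordinates of the camera as it stood for that picture, good to about 4 mm: the middle of the surface that is visible of it).
- outline_of(query, camera): "region" (400x640 bool, what is visible of it).
The state is a dict: "clock": time; "joints": joint angles; "qvel": joint speeds; "tau": joint torques, N m; "tcp_pos": TCP position; "orientation": TCP orientation; "contact_force": force on the tool from outside, world axes, zero at the start; "moment": the same for the moment, N m; "grip_width": finger opening in m.
Only numpy, scipy, OpenCV 4.12 (cv2) and the standard library are available. Lean on these libraries where they do the work, as an engineer would, in place of code of your own. Each camera call takes 0.05 s, during which the arm holds its last target. There are 200 camera calls.

## Working session

There is one attempt and no reset: what is moved stays moved. The work goes in short steps, Python scripts to look and compute and a tool call to move; the robot and the scene stay as the last step left them, time stands still between calls to the robot, and variables do not carry over. Pictures are saved under pics/ and viewed, about 12 in all and at most 16, crops included, and the job is handed in when it is done.

Besides the shell and the picture viewer there is one more tool, called after ">>>" by a JSON object that holds its "fn" and its "kwargs". carry_out: Moves the arm, as the interface text tells. Shift numbers are shares of 0.5 m and turn numbers shares of 1.5 rad, none past 1 either way. Its arguments: {"type":"object","properties":{"offset":{"type":"array","items":{"type":"array","items":{"type":"number","minimum":-1,"maximum":1}}},"turn":{"type":"array","items":{"type":"array","items":{"type":"number","minimum":-1,"maximum":1}}},"hand":{"type":"number"},"force":{"type":"number"}},"required":["offset","turn"]}

```bash
mkdir -p pics
cat > h.py <<'E'
import numpy as np, cv2
from bench import r, imaging, look_for, outline_of
from scipy.spatial.transform import Rotation as Ro
def world(f,p): return np.array(f["R"]).T@(np.array(p)-np.array(f["t"]))
def save(f,name): cv2.imwrite("pics/"+name+".png",f["pixels"][:,:,::-1])
def ray(f,u,v,z):
    "world point on plane z for pixel"
    R=np.array(f["R"]);c=-R.T@np.array(f["t"]);d=R.T@np.array([(u-f["cx"])/f["fx"],(v-f["cy"])/f["fy"],1])
    return c+d*(z-c[2])/d[2]
def pix(f,X):
    p=np.array(f["R"])@np.array(X)+np.array(f["t"]);return f["fx"]*p[0]/p[2]+f["cx"],f["fy"]*p[1]/p[2]+f["cy"]
def off(X,o=None):
    "shift to world X in tool axes, shares of 0.5 m"
    o=o or r.get_obs();return np.round(Ro.from_rotvec(o["orientation"]).inv().apply(np.array(X)-o["tcp_pos"])/0.5,4)
E
python3 - <<'E'
from h import *
o=r.get_obs();print({k:np.round(v,3) for k,v in o.items()}, r.nose_length)
print(Ro.from_rotvec(o["orientation"]).as_matrix().round(3))
for c in ["top","scene"]:
    f=imaging.grab_frame(c);save(f,c+"0")
    print(c,"cam at",(-np.array(f["R"]).T@f["t"]).round(3))
    for q in ["nozzle","sleeve_blue","sleeve_green","sleeve_pink","cover","dish","stand_blue","stand_green","stand_pink","port"]:
        print(c,q,[(round(d["score"],2),world(f,d["xyz"]).round(3)) for d in look_for(q,c)[:2]])
E
```

```text
{'clock': np.float64(0.0), 'joints': array([-1.452,  0.478,  0.022,  1.556, -0.012,  1.109, -0.083]), 'qvel': array([-0.001,  0.001,  0.001, -0.001, -0.001,  0.001, -0.002]), 'tau': array([ 0.0000e+00, -5.9646e+01,  1.6080e+00, -2.8120e+01,  1.2000e-02,
        9.0000e-03, -0.0000e+00]), 'tcp_pos': array([0.152, 0.657, 0.244]), 'orientation': array([-3.550e-01, -3.121e+00,  3.000e-03]), 'contact_force': array([-0.478, -0.304,  0.237]), 'moment': array([0.043, 0.005, 0.031]), 'grip_width': np.float64(0.085)} 0.014
[[-0.974  0.225 -0.   ]
 [ 0.225  0.974 -0.002]
 [-0.    -0.002 -1.   ]]
top cam at [0.484 0.008 1.093]
top nozzle [(0.58, array([0.668, 0.116, 0.16 ]))]
top sleeve_blue [(0.7, array([0.671, 0.113, 0.127]))]
top sleeve_green [(0.69, array([0.658, 0.104, 0.093]))]
top sleeve_pink [(0.7, array([0.658, 0.098, 0.063])), (0.47, array([0.525, 0.407, 0.009]))]
top cover [(0.61, array([ 0.429, -0.138,  0.022]))]
top dish [(0.66, array([0.467, 0.138, 0.008]))]
top stand_blue [(0.62, array([ 0.653, -0.13 ,  0.014]))]
top stand_green [(0.58, array([0.524, 0.41 , 0.013]))]
top stand_pink [(0.82, array([ 0.514, -0.377,  0.011]))]
top port [(0.75, array([0.665, 0.111, 0.011]))]
scene cam at [ 1.04  -0.752  0.964]
scene nozzle [(0.59, array([0.677, 0.107, 0.157]))]
scene sleeve_blue [(0.46, array([0.688, 0.1  , 0.117]))]
scene sleeve_green [(0.59, array([ 0.657, -0.134,  0.011])), (0.55, array([0.683, 0.092, 0.082]))]
scene sleeve_pink [(0.78, array([0.691, 0.087, 0.052]))]
scene cover [(0.81, array([ 0.438, -0.155,  0.017]))]
scene dish [(0.64, array([0.467, 0.134, 0.003]))]
scene stand_blue [(0.95, array([ 0.655, -0.134,  0.009]))]
scene stand_green [(0.58, array([0.527, 0.399, 0.013]))]
scene stand_pink [(0.63, array([ 0.515, -0.384,  0.011]))]
scene port [(0.84, array([0.696, 0.085, 0.012]))]
```

View pics/top0.png

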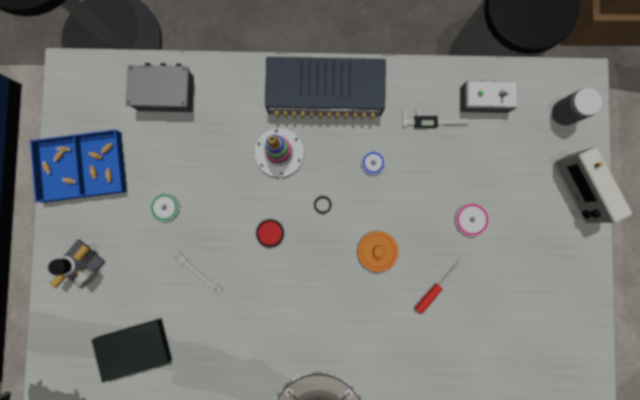

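View pics/scene0.png

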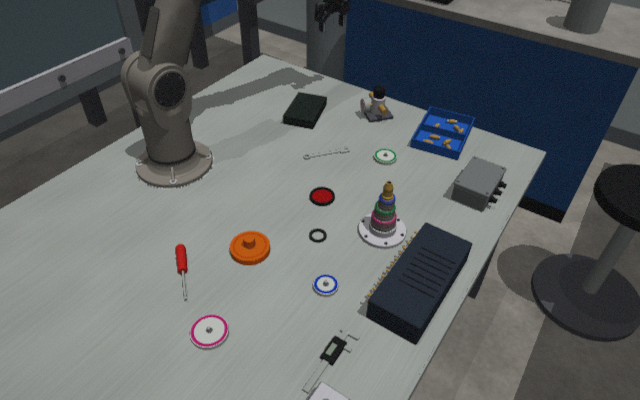

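The top view shows the column at about (277,152), the dish at (270,233), the cover at (378,252), and the stands in blue (373,163), green (165,208) and pink (472,220). The scene view agrees, and the paths between them are clear. Next I refine the places by fitting circles to the outlines.

Run:
```python
from h import *
Z={"dish":(.012,37),"stand_blue":(.012,31),"stand_green":(.012,37),"stand_pink":(.012,43),"port":(.012,65),"cover":(.02,52),"sleeve_blue":(.128,21),"sleeve_green":(.096,27),"sleeve_pink":(.064,33)}
for c in ["top","scene"]:
    f=imaging.grab_frame(c)
    for q,(z,R) in Z.items():
        for d in outline_of(q,c)[:2]:
            ps=np.argwhere(d["region"])
            P=np.array([ray(f,u,v,z)[:2] for v,u in ps],np.float32)*1000
            ce,rad=cv2.minEnclosingCircle(P);print(c,q,round(d["score"],2),len(ps),np.round(ce,1),round(rad,1),R)
```

```text
top dish 0.59 680 [467.8 136.5] 38.5 37
top dish 0.17 662 [527.7 408.6] 38.2 37
top stand_blue 0.66 426 [ 653.4 -125.2] 30.7 31
top stand_blue 0.18 143 [682.4 120.1] 34.7 31
top stand_green 0.79 653 [527.4 409.9] 38.1 37
top stand_green 0.69 886 [ 512.6 -377.6] 44.0 37
top stand_pink 0.94 902 [ 513.8 -380.1] 44.7 43
top port 0.6 1319 [676.8 117.7] 66.0 65
top cover 0.71 1322 [ 426.7 -138.8] 52.5 52
top sleeve_green 0.54 165 [670.1 115.2] 27.3 27
top sleeve_pink 0.5 123 [666.3 112.3] 30.0 33
scene dish 0.73 357 [471.3 129.7] 39.8 37
scene stand_blue 0.75 313 [531.9 399.4] 43.2 31
scene stand_blue 0.7 462 [ 655.9 -135.7] 34.1 31
scene stand_green 0.87 314 [530.5 398. ] 43.2 37
scene stand_pink 0.75 1089 [ 515.1 -388. ] 45.3 43
scene stand_pink 0.22 291 [529.2 397.6] 42.4 43
scene port 0.62 971 [679.6 108.5] 68.4 65
scene cover 0.83 1027 [ 431.9 -152.6] 57.7 52
scene sleeve_blue 0.53 183 [689.   91.5] 28.4 21
scene sleeve_blue 0.51 392 [539.2  21.9] 38.0 21
scene sleeve_green 0.54 234 [680.5  89.7] 35.2 27
scene sleeve_green 0.43 134 [651.7 171. ] 35.7 27
scene sleeve_pink 0.81 280 [687.   92.7] 40.2 33
```

>>> {"fn": "carry_out", "kwargs": {"offset": [[-0.1,-0.06,0],[-0.2,-0.12,0],[-0.3,-0.18,0],[-0.4,-0.24,0],[-0.5,-0.3,0],[-0.5,-0.36,0],[-0.5,-0.42,0],[-0.5,-0.48,0]], "turn": [[0,0,-0.05],[0,0,-0.1],[0,0,-0.151],[0,0,-0.151],[0,0,-0.151],[0,0,-0.151],[0,0,-0.151],[0,0,-0.151]], "hand": 0}}

```text
clock: 2.9
tcp_pos: [0.3429, 0.3642, 0.2453]
orientation: [0.008, 3.141, -0.001]
contact_force: [-0.8, 0.7, -0.1]
grip_width: 0.085
```

>>> {"fn": "carry_out", "kwargs": {"offset": [[-0.07,-0.06,0],[-0.14,-0.12,0],[-0.21,-0.18,0],[-0.28,-0.24,0],[-0.35,-0.3,-0.02],[-0.42,-0.36,-0.03],[-0.49,-0.42,-0.03],[-0.56,-0.47,-0.03]], "turn": [[0,0,0],[0,0,0],[0,0,0],[0,0,0],[0,0,0],[0,0,0],[0,0,0],[0,0,0]]}}

```text
clock: 3.7
tcp_pos: [0.6228, 0.1305, 0.2608]
orientation: [0.002, 3.141, 0.0]
contact_force: [-0.0, 1.0, 0.9]
grip_width: 0.0853
```

Run:
```python
from h import *
f=imaging.grab_frame("wrist");save(f,"w1");o=r.get_obs();print(np.round(o["tcp_pos"],4),np.round(o["joints"],2),"cam",(-np.array(f["R"]).T@f["t"]).round(3))
for q in ["nozzle","sleeve_blue","port","dish"]:
    print(q,[(round(d["score"],2),world(f,d["xyz"]).round(3)) for d in look_for(q,"wrist")[:2]])
```

```text
[0.6278 0.1242 0.2607] [-0.49  0.41  0.27  1.65 -0.11  1.1   1.37] cam [0.549 0.13  0.389]
nozzle [(0.91, array([0.673, 0.116, 0.158]))]
sleeve_blue [(0.84, array([0.664, 0.119, 0.126]))]
port [(0.8, array([0.655, 0.116, 0.015]))]
dish [(0.73, array([0.466, 0.138, 0.005]))]
```

View pics/w1.png

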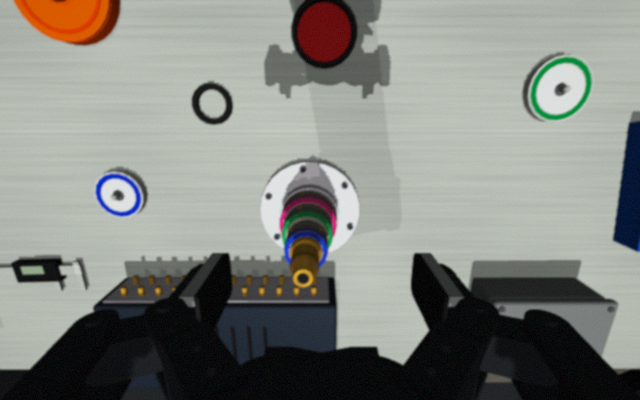

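The wrist view shows the nozzle tip at about (303,278) between the open fingers, with the jaws across y. The base is at (310,207). I'll compute the positions from these.

Run:
```python
from h import *
f=imaging.grab_frame("wrist")
print("tip",ray(f,303,278,.176).round(4))
for q,z in {"port":.012,"dish":.012,"stand_green":.012,"stand_blue":.012}.items():
    for d in outline_of(q,"wrist")[:1]:
        ps=np.argwhere(d["region"]);P=np.array([ray(f,u,v,z)[:2] for v,u in ps],np.float32)*1000
        ce,rad=cv2.minEnclosingCircle(P);print(q,round(d["score"],2),np.round(ce,1),round(rad,1))
```

```text
tip [0.675  0.1185 0.176 ]
port 0.75 [676.1 116.1] 65.1
dish 0.9 [469.1 134.2] 36.7
stand_green 0.83 [528.6 403.5] 40.0
stand_blue 0.84 [ 654.3 -124.9] 34.4
```

>>> {"fn": "carry_out", "kwargs": {"offset": [[-0.05,-0.007,0],[-0.096,-0.014,0],[-0.096,-0.014,0.04],[-0.096,-0.014,0.08],[-0.096,-0.014,0.12],[-0.096,-0.014,0.14],[-0.096,-0.014,0.14]], "turn": [[0,0,0],[0,0,0],[0,0,0],[0,0,0],[0,0,0],[0,0,0],[0,0,0]]}}

```text
clock: 4.9
tcp_pos: [0.6681, 0.126, 0.1888]
orientation: [0.001, -3.139, 0.001]
contact_force: [0.7, -0.3, 0.5]
grip_width: 0.0855
```

Run:
```python
from h import *
f=imaging.grab_frame("wrist");save(f,"w2");o=r.get_obs();print(np.round(o["tcp_pos"],4),np.round(o["orientation"],4),off([.676,.117,.151]))
for q in ["nozzle"]:
    print(q,[(round(d["score"],2),world(f,d["xyz"]).round(3)) for d in look_for(q,"wrist")[:2]])
```

```text
[0.669  0.126  0.1902] [ 4.0000e-04 -3.1409e+00  1.0000e-04] [-0.0141 -0.0179  0.0785]
nozzle [(0.69, array([0.67 , 0.114, 0.161])), (0.67, array([0.656, 0.117, 0.094]))]
```

View pics/w2.png

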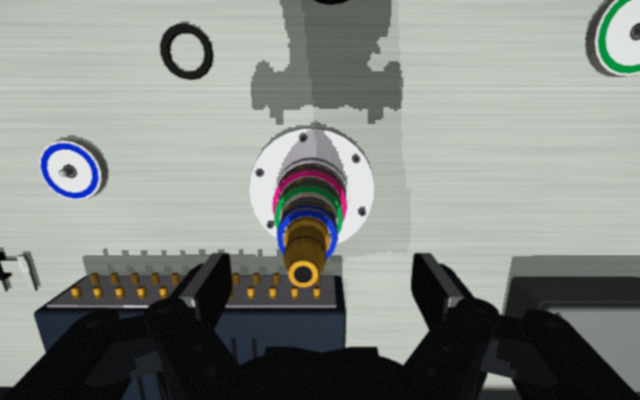

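The tip is at (303,273) and the finger centre is at about column 321, so I need to shift about 9 mm towards -y. This agrees with the numbers.

>>> {"fn": "carry_out", "kwargs": {"offset": [[-0.007,-0.018,0],[-0.014,-0.018,0.03],[-0.014,-0.018,0.06],[-0.014,-0.018,0.078],[-0.014,-0.018,0.078],[-0.014,-0.018,0.078]], "turn": [[0,0,0],[0,0,0],[0,0,0],[0,0,0],[0,0,0],[0,0,0]]}}

```text
clock: 5.6
tcp_pos: [0.676, 0.1167, 0.1507]
orientation: [-0.0, -3.141, 0.0]
contact_force: [0.0, -0.3, 1.0]
grip_width: 0.0856
```

Run:
```python
from h import *
f=imaging.grab_frame("wrist");o=r.get_obs();print(np.round(o["tcp_pos"],4),np.round(o["contact_force"],1),off([.676,.117,.151]))
print([(round(d["score"],2),world(f,d["xyz"]).round(3)) for d in look_for("nozzle","wrist")[:2]])
```

```text
[0.6764 0.1167 0.1513] [ 0.2 -0.4  0. ] [0.0009 0.0005 0.0007]
[(0.64, array([0.667, 0.112, 0.161]))]
```

Positioned. Closing.

>>> {"fn": "carry_out", "kwargs": {"offset": [[0,0,0],[0,0,0],[0,0,0],[0,0,0],[0,0,0],[0,0,0],[0,0,0],[0,0,0]], "turn": [[0,0,0],[0,0,0],[0,0,0],[0,0,0],[0,0,0],[0,0,0],[0,0,0],[0,0,0]], "hand": 1, "force": 30}}

```text
clock: 6.5
tcp_pos: [0.6764, 0.1165, 0.1515]
orientation: [0.001, 3.141, 0.0]
contact_force: [-0.3, -0.2, 0.9]
grip_width: 0.0238
```

Run:
```python
from h import *
f=imaging.grab_frame("wrist");save(f,"w3");o=r.get_obs();print(np.round(o["tcp_pos"],4),np.round(o["contact_force"],1),o["grip_width"])
```

```text
[0.6765 0.1165 0.1515] [-0.6 -0.1  1.8] 0.02381339426144309
```

View pics/w3.png

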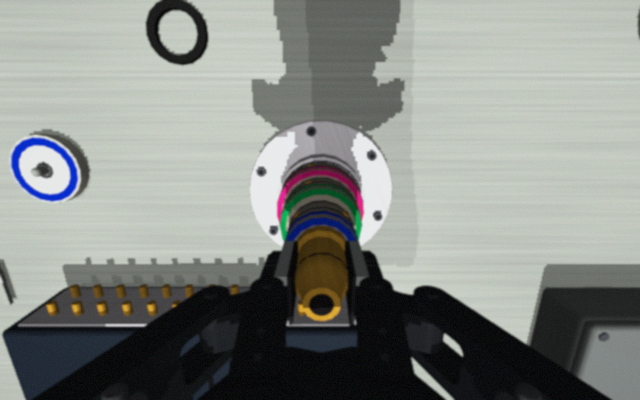

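The nozzle is held by the barrel, upright, with its tip at (321,304). Lifting and moving to the dish.

>>> {"fn": "carry_out", "kwargs": {"offset": [[0,0,-0.02],[0,0,-0.06],[0,0,-0.1],[0,0,-0.13],[0.05,0.005,-0.14],[0.12,0.012,-0.14],[0.19,0.02,-0.14],[0.26,0.025,-0.14]], "turn": [[0,0,0],[0,0,0],[0,0,0],[0,0,0],[0,0,0],[0,0,0],[0,0,0],[0,0,0]]}}

```text
clock: 7.35
tcp_pos: [0.5448, 0.1293, 0.2214]
orientation: [-0.0, -3.141, -0.0]
contact_force: [0.2, 0.3, -1.5]
grip_width: 0.0237
```

Run:
```python
from h import *
f=imaging.grab_frame("wrist");o=r.get_obs();print(np.round(o["tcp_pos"],4),o["grip_width"],off([.469,.135,.08]))
for q,z in {"dish":.012}.items():
    for d in outline_of(q,"wrist")[:1]:
        ps=np.argwhere(d["region"]);P=np.array([ray(f,u,v,z)[:2] for v,u in ps],np.float32)*1000
        ce,rad=cv2.minEnclosingCircle(P);print(q,round(d["score"],2),np.round(ce,1),round(rad,1))
```

```text
[0.5387 0.1296 0.2205] 0.023781937680955743 [0.1373 0.011  0.2821]
dish 0.86 [468.4 134. ] 36.9
```

>>> {"fn": "carry_out", "kwargs": {"offset": [[0.05,0.004,0],[0.1,0.008,0],[0.14,0.01,0.02],[0.145,0.011,0.1],[0.145,0.011,0.18],[0.145,0.011,0.24],[0.145,0.011,0.28],[0.145,0.011,0.28]], "turn": [[0,0,0],[0,0,0],[0,0,0],[0,0,0],[0,0,0],[0,0,0],[0,0,0],[0,0,0]]}}

```text
clock: 8.25
tcp_pos: [0.4727, 0.134, 0.0792]
orientation: [-0.001, -3.137, 0.003]
contact_force: [0.5, -0.3, -1.6]
grip_width: 0.0237
```

Run:
```python
from h import *
f=imaging.grab_frame("wrist");o=r.get_obs();print(np.round(o["tcp_pos"],4),np.round(o["contact_force"],1),o["grip_width"],off([.4685,.135,.0305]))
```

```text
[0.4737 0.1343 0.0807] [ 0.3 -0.7 -2. ] 0.023697649076950822 [0.0102 0.0015 0.1004]
```

>>> {"fn": "carry_out", "kwargs": {"offset": [[0.01,0.001,0.03],[0.01,0.001,0.06],[0.01,0.001,0.08],[0.01,0.001,0.092],[0.01,0.001,0.1],[0.01,0.001,0.102],[0.01,0.001,0.102]], "turn": [[0,0,0],[0,0,0],[0,0,0],[0,0,0],[0,0,0],[0,0,0],[0,0,0]]}}

```text
clock: 9.0
tcp_pos: [0.4692, 0.1352, 0.0306]
orientation: [0.001, 3.141, 0.0]
contact_force: [0.1, 0.1, -1.5]
grip_width: 0.0235
```

Run:
```python
from h import *
f=imaging.grab_frame("wrist");o=r.get_obs();print(np.round(o["tcp_pos"],4),np.round(o["contact_force"],1),o["grip_width"])
```

```text
[0.4692 0.1352 0.0307] [ 0.7 -0.6 -1.4] 0.023876403688374816
```

>>> {"fn": "carry_out", "kwargs": {"offset": [[0,0,0.001],[0,0,0.002],[0,0,0.003],[0,0,0.003]], "turn": [[0,0,0],[0,0,0],[0,0,0],[0,0,0]]}}

```text
clock: 9.45
tcp_pos: [0.4692, 0.1352, 0.0303]
orientation: [0.001, 3.141, 0.001]
contact_force: [-3.9, -1.6, 16.9]
grip_width: 0.0237
```

Touching down at about 17 N, so I release.

>>> {"fn": "carry_out", "kwargs": {"offset": [[0,0,-0.001],[0,0,-0.001],[0,0,-0.001],[0,0,-0.001],[0,0,-0.001],[0,0,-0.001]], "turn": [[0,0,0],[0,0,0],[0,0,0],[0,0,0],[0,0,0],[0,0,0]], "hand": 0.2}}

```text
clock: 10.05
tcp_pos: [0.4688, 0.1351, 0.0292]
orientation: [-0.0, -3.141, 0.0]
contact_force: [-0.5, -0.7, -0.9]
grip_width: 0.0685
```

>>> {"fn": "carry_out", "kwargs": {"offset": [[0,0,-0.04],[0,0,-0.1],[0,0,-0.2],[0,0,-0.3],[-0.05,-0.01,-0.35],[-0.13,-0.015,-0.37],[-0.21,-0.02,-0.37],[-0.29,-0.03,-0.37]], "turn": [[0,0,0],[0,0,0],[0,0,0],[0,0,0],[0,0,0],[0,0,0],[0,0,0],[0,0,0]], "hand": 0}}

```text
clock: 10.85
tcp_pos: [0.6154, 0.1206, 0.215]
orientation: [-0.001, 3.14, 0.002]
contact_force: [1.1, -0.2, 0.9]
grip_width: 0.0852
```

Run:
```python
from h import *
f=imaging.grab_frame("wrist");save(f,"w4");o=r.get_obs();print(np.round(o["tcp_pos"],4),o["grip_width"],off([.676,.117,.18]))
for q,z in {"sleeve_blue":.128,"port":.012,"dish":.012,"stand_blue":.012}.items():
    for d in outline_of(q,"wrist")[:1]:
        ps=np.argwhere(d["region"]);P=np.array([ray(f,u,v,z)[:2] for v,u in ps],np.float32)*1000
        ce,rad=cv2.minEnclosingCircle(P);print(q,round(d["score"],2),np.round(ce,1),round(rad,1))
```

```text
[0.621  0.1186 0.2146] 0.08559807374664871 [-0.1095 -0.003   0.0698]
sleeve_blue 0.62 [670.7 116.8] 28.1
port 0.6 [676.2 115.6] 65.4
dish 0.81 [469.1 133.7] 36.8
stand_blue 0.91 [ 654.6 -124.4] 34.6
```

View pics/w4.png

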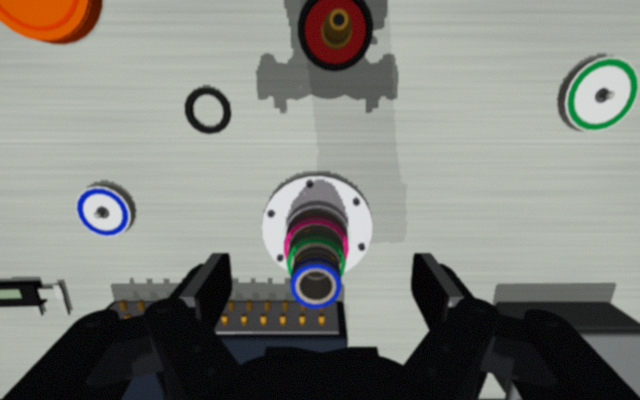

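The nozzle stands centred in the dish at (338,22), and the blue sleeve's top ring is at (317,286). Going down for the blue sleeve.

>>> {"fn": "carry_out", "kwargs": {"offset": [[-0.05,-0.003,0],[-0.11,-0.004,0],[-0.11,-0.004,0.05],[-0.11,-0.004,0.1],[-0.11,-0.004,0.15],[-0.11,-0.004,0.18],[-0.11,-0.004,0.198],[-0.11,-0.004,0.198]], "turn": [[0,0,0],[0,0,0],[0,0,0],[0,0,0],[0,0,0],[0,0,0],[0,0,0],[0,0,0]]}}

```text
clock: 11.9
tcp_pos: [0.6678, 0.1183, 0.1145]
orientation: [0.0, -3.14, 0.0]
contact_force: [-0.0, -0.3, 1.0]
grip_width: 0.085
```

Run:
```python
from h import *
f=imaging.grab_frame("wrist");o=r.get_obs();print(np.round(o["tcp_pos"],4),np.round(o["contact_force"],1),off([.676,.1165,.115]))
for d in outline_of("sleeve_blue","wrist")[:1]:
    ps=np.argwhere(d["region"]);u=ps[:,1];v=ps[:,0].max();print(ray(f,(u.min()+u.max())/2,v,.128).round(4),(ray(f,u.max(),v-20,.128)-ray(f,u.min(),v-20,.128)).round(4))
```

```text
[0.6687 0.1182 0.1156] [0.3 0.7 0.3] [-0.0146 -0.0035  0.0013]
[0.6979 0.1162 0.128 ] [-0.0001  0.0414  0.    ]
```

>>> {"fn": "carry_out", "kwargs": {"offset": [[-0.015,-0.004,0.001],[-0.015,-0.004,0.001],[-0.015,-0.004,0.001],[-0.015,-0.004,0.001],[-0.015,-0.004,0.001],[-0.015,-0.004,0.001],[-0.015,-0.004,0.001],[-0.015,-0.004,0.001]], "turn": [[0,0,0],[0,0,0],[0,0,0],[0,0,0],[0,0,0],[0,0,0],[0,0,0],[0,0,0]], "hand": 1, "force": 35}}

```text
clock: 12.8
tcp_pos: [0.6767, 0.1161, 0.1153]
orientation: [0.001, 3.141, 0.0]
contact_force: [0.9, -0.0, 4.3]
grip_width: 0.041
```

>>> {"fn": "carry_out", "kwargs": {"offset": [[0,0,-0.015],[0,0,-0.05],[0,0,-0.1],[0.005,-0.06,-0.1],[0.01,-0.13,-0.1],[0.02,-0.2,-0.1],[0.03,-0.27,-0.1],[0.035,-0.34,-0.1]], "turn": [[0,0,0],[0,0,0],[0,0,0],[0,0,0],[0,0,0],[0,0,0],[0,0,0],[0,0,0]]}}

```text
clock: 13.6
tcp_pos: [0.6573, -0.0551, 0.1642]
orientation: [-0.0, -3.139, -0.0]
contact_force: [-0.3, 0.2, -1.5]
grip_width: 0.041
```

Run:
```python
from h import *
f=imaging.grab_frame("wrist");save(f,"w5");o=r.get_obs();print(np.round(o["tcp_pos"],4),o["grip_width"],off([.654,-.128,.1]))
for d in outline_of("stand_blue","wrist")[:1]:
    ps=np.argwhere(d["region"]);P=np.array([ray(f,u,v,.012)[:2] for v,u in ps],np.float32)*1000
    ce,rad=cv2.minEnclosingCircle(P);print(round(d["score"],2),np.round(ce,1),round(rad,1))
```

```text
[ 0.6564 -0.0642  0.1646] 0.04096711326866284 [ 0.0034 -0.1269  0.1299]
0.74 [ 655.1 -127.2] 31.9
```

View pics/w5.png

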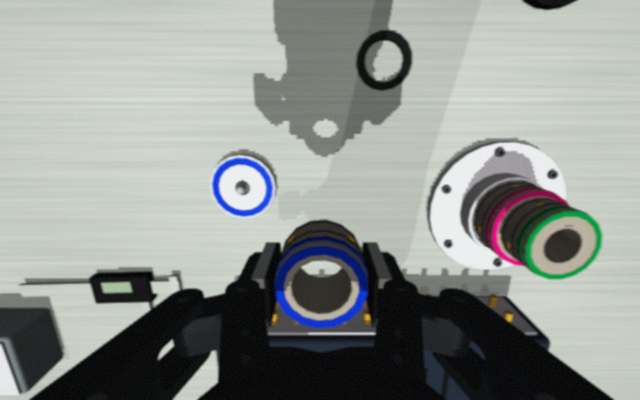

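The blue sleeve is held level at (322,288), and the stand pin is at (242,187). The column still stands at (560,243).

Run:
```python
from h import *
f=imaging.grab_frame("wrist");o=r.get_obs();print(ray(f,243,186,.012).round(4),ray(f,242,187,.024).round(4),np.round(o["tcp_pos"],4),off([.655,-.128,.07],o))
```

```text
[ 0.6534 -0.137   0.012 ] [ 0.6513 -0.1348  0.024 ] [ 0.6574 -0.0582  0.1645] [ 0.0036 -0.1393  0.1892]
```

>>> {"fn": "carry_out", "kwargs": {"offset": [[0.002,-0.04,0],[0.003,-0.08,0],[0.003,-0.12,0],[0.003,-0.139,0.02],[0.003,-0.139,0.06],[0.003,-0.139,0.08],[0.003,-0.139,0.08],[0.003,-0.139,0.08]], "turn": [[0,0,0],[0,0,0],[0,0,0],[0,0,0],[0,0,0],[0,0,0],[0,0,0],[0,0,0]]}}

```text
clock: 14.55
tcp_pos: [0.6573, -0.1222, 0.1245]
orientation: [0.002, -3.141, -0.001]
contact_force: [0.4, -0.6, -1.4]
grip_width: 0.0409
```

```bash
cat >> h.py <<'E'
def circ(q,cam,z):
    f=imaging.grab_frame(cam)
    for d in outline_of(q,cam)[:1]:
        ps=np.argwhere(d["region"]);P=np.array([ray(f,u,v,z)[:2] for v,u in ps],np.float32)*1000
        ce,rad=cv2.minEnclosingCircle(P);print(q,cam,round(d["score"],2),np.round(ce,1),round(rad,1))
    return f
E
python3 - <<'E'
from h import *
f=circ("stand_blue","wrist",.012);f=circ("stand_blue","wrist",.012);save(f,"w6");o=r.get_obs();print(np.round(o["tcp_pos"],4),np.round(o["orientation"],4),off([.655,-.128,.034],o))
E
```

```text
stand_blue wrist 0.95 [ 654.2 -129.8] 31.7
stand_blue wrist 0.92 [ 654.2 -129.1] 30.9
[ 0.6578 -0.1232  0.1256] [-1.0000e-04  3.1402e+00 -0.0000e+00] [ 0.0059 -0.0096  0.1832]
```

View pics/w6.png

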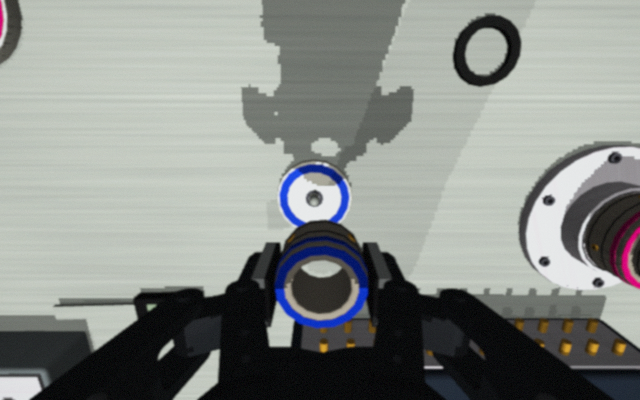

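The stand ring is at (315,199), directly ahead of the held sleeve at (321,287). Descending over the pin.

>>> {"fn": "carry_out", "kwargs": {"offset": [[0.007,-0.012,0],[0.007,-0.012,0.05],[0.007,-0.012,0.1],[0.007,-0.012,0.13],[0.007,-0.012,0.15],[0.007,-0.012,0.17],[0.007,-0.012,0.18],[0.007,-0.012,0.18]], "turn": [[0,0,0],[0,0,0],[0,0,0],[0,0,0],[0,0,0],[0,0,0],[0,0,0],[0,0,0]]}}

```text
clock: 15.55
tcp_pos: [0.6536, -0.1294, 0.0345]
orientation: [-0.0, -3.141, -0.0]
contact_force: [1.0, -0.9, -2.0]
grip_width: 0.0409
```

>>> {"fn": "carry_out", "kwargs": {"offset": [[0,0,0.002],[0,0,0.004],[0,0,0.004]], "turn": [[0,0,0],[0,0,0],[0,0,0]]}}

```text
clock: 15.85
tcp_pos: [0.654, -0.1294, 0.0332]
orientation: [0.0, 3.141, 0.0]
contact_force: [0.2, -0.1, -1.4]
grip_width: 0.0408
```

>>> {"fn": "carry_out", "kwargs": {"offset": [[0,0,0.001],[0,0,0.002],[0,0,0.003],[0,0,0.003]], "turn": [[0,0,0],[0,0,0],[0,0,0],[0,0,0]]}}

```text
clock: 16.25
tcp_pos: [0.6541, -0.1295, 0.032]
orientation: [0.001, 3.141, 0.0]
contact_force: [-1.8, 0.9, 4.3]
grip_width: 0.041
```

>>> {"fn": "carry_out", "kwargs": {"offset": [[0,0,0],[0,0,0],[0,0,0],[0,0,0],[0,0,0]], "turn": [[0,0,0],[0,0,0],[0,0,0],[0,0,0],[0,0,0]], "hand": 0}}

```text
clock: 16.75
tcp_pos: [0.6537, -0.1295, 0.0312]
orientation: [-0.0, -3.141, 0.0]
contact_force: [0.4, 0.3, 0.4]
grip_width: 0.0852
```

>>> {"fn": "carry_out", "kwargs": {"offset": [[0,0,-0.04],[0,0,-0.12],[0,0,-0.2],[-0.01,0.07,-0.28],[-0.02,0.16,-0.28],[-0.025,0.25,-0.28],[-0.03,0.34,-0.28],[-0.035,0.43,-0.28]], "turn": [[0,0,0],[0,0,0],[0,0,0],[0,0,0],[0,0,0],[0,0,0],[0,0,0],[0,0,0]]}}

```text
clock: 17.55
tcp_pos: [0.6712, 0.0874, 0.1715]
orientation: [0.001, 3.141, 0.0]
contact_force: [0.6, 0.0, -0.4]
grip_width: 0.0853
```

>>> {"fn": "carry_out", "kwargs": {"offset": [[0,0,0],[0,0,0],[0,0,0]], "turn": [[0,0,0],[0,0,0],[0,0,0]]}}

```text
clock: 17.85
tcp_pos: [0.6713, 0.0838, 0.1713]
orientation: [-0.003, -3.142, 0.002]
contact_force: [-0.1, -0.1, -0.0]
grip_width: 0.0856
```

Run:
```python
from h import *
f=circ("sleeve_green","wrist",.096);circ("port","wrist",.012);circ("stand_blue","wrist",.012);circ("sleeve_blue","wrist",.044);save(f,"w7");o=r.get_obs();print(np.round(o["tcp_pos"],4),off([.676,.1165,.082],o))
```

```text
sleeve_green wrist 0.9 [672.3 114.7] 30.2
stand_blue wrist 0.97 [ 654.4 -124.5] 32.7
sleeve_blue wrist 0.93 [ 652.7 -118.6] 31.4
[0.6713 0.085  0.1713] [-0.0093  0.063   0.1786]
```

View pics/w7.png

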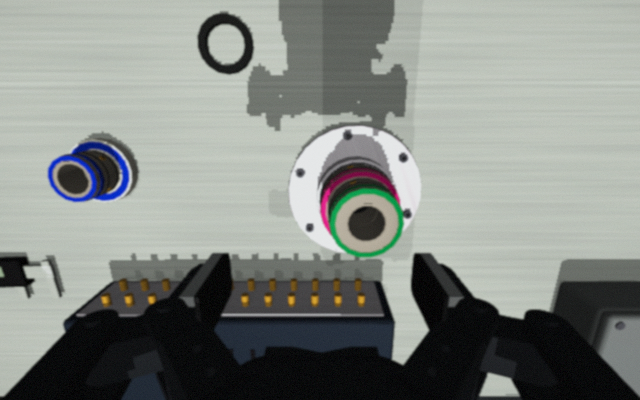

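The blue sleeve stands over its pin at (90,170), and the green sleeve's top is at (366,222). Descending on green.

>>> {"fn": "carry_out", "kwargs": {"offset": [[-0.005,0.03,0],[-0.009,0.062,0],[-0.009,0.062,0.03],[-0.009,0.062,0.07],[-0.009,0.062,0.11],[-0.009,0.062,0.15],[-0.009,0.062,0.177],[-0.009,0.062,0.177]], "turn": [[0,0,0],[0,0,0],[0,0,0],[0,0,0],[0,0,0],[0,0,0],[0,0,0],[0,0,0]]}}

```text
clock: 19.05
tcp_pos: [0.6739, 0.1167, 0.0798]
orientation: [0.001, -3.137, 0.002]
contact_force: [-0.1, -0.2, 0.2]
grip_width: 0.0855
```

Run:
```python
from h import *
f=imaging.grab_frame("wrist");o=r.get_obs();print(np.round(o["tcp_pos"],4),np.round(o["contact_force"],1),off([.676,.1165,.082]))
for d in outline_of("sleeve_green","wrist")[:1]:
    ps=np.argwhere(d["region"]);u=ps[:,1];v=ps[:,0].max();print(ray(f,(u.min()+u.max())/2,v,.096).round(4),(ray(f,u.max(),v-20,.096)-ray(f,u.min(),v-20,.096)).round(4))
```

```text
[0.675  0.1167 0.0814] [-0.6  0.  -0.3] [-0.002  -0.0005 -0.0012]
[0.7025 0.1158 0.096 ] [-0.0001  0.054   0.    ]
```

Well centred (sleeve at x 0.6755, y 0.116). Closing.

>>> {"fn": "carry_out", "kwargs": {"offset": [[-0.001,0,-0.001],[-0.001,0,-0.001],[-0.001,0,-0.001],[-0.001,0,-0.001],[-0.001,0,-0.001],[-0.001,0,-0.001]], "turn": [[0,0,0],[0,0,0],[0,0,0],[0,0,0],[0,0,0],[0,0,0]], "hand": 1, "force": 40}}

```text
clock: 19.75
tcp_pos: [0.6773, 0.117, 0.0846]
orientation: [0.0, 3.139, 0.001]
contact_force: [0.0, 1.2, 6.3]
grip_width: 0.0525
```

>>> {"fn": "carry_out", "kwargs": {"offset": [[0,0,0],[0,0,-0.01],[0,0,-0.05],[0,0,-0.1],[0.03,0.05,-0.13],[0.06,0.11,-0.13],[0.09,0.17,-0.13],[0.12,0.23,-0.13]], "turn": [[0,0,0],[0,0,0],[0,0,0],[0,0,0],[0,0,0],[0,0,0],[0,0,0],[0,0,0]]}}

```text
clock: 20.55
tcp_pos: [0.6151, 0.2323, 0.1481]
orientation: [-0.001, -3.141, 0.001]
contact_force: [-0.4, 0.6, -2.3]
grip_width: 0.0525
```

>>> {"fn": "carry_out", "kwargs": {"offset": [[0.03,0.06,0],[0.06,0.12,0],[0.09,0.18,0],[0.12,0.23,0],[0.15,0.27,0],[0.16,0.29,0],[0.16,0.29,0],[0.16,0.29,0]], "turn": [[0,0,0],[0,0,0],[0,0,0],[0,0,0],[0,0,0],[0,0,0],[0,0,0],[0,0,0]]}}

```text
clock: 21.35
tcp_pos: [0.5374, 0.375, 0.1482]
orientation: [0.003, 3.141, -0.002]
contact_force: [-0.8, -0.1, -2.4]
grip_width: 0.0527
```

Run:
```python
from h import *
f=circ("stand_green","wrist",.012);f=circ("stand_green","wrist",.012);save(f,"w8");o=r.get_obs();print(np.round(o["tcp_pos"],4),np.round(o["contact_force"],1),o["grip_width"],off([.528,.405,.04],o))
```

```text
stand_green wrist 0.62 [527.7 407.8] 36.7
stand_green wrist 0.85 [527.3 408. ] 37.1
[0.5375 0.3748 0.1483] [-0.5 -1.5 -2. ] 0.052694218262360315 [0.0193 0.0604 0.2166]
```

View pics/w8.png

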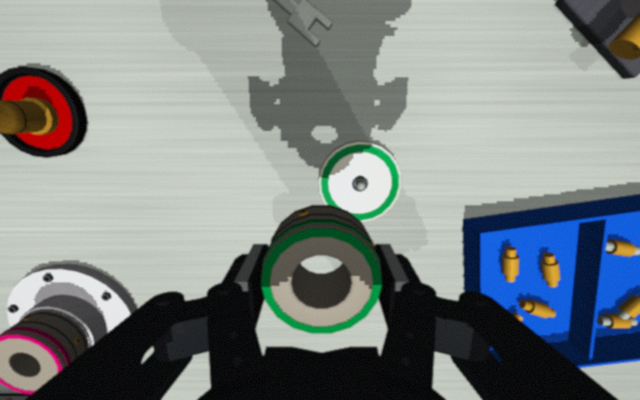

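The green sleeve is held level at (321,283), and its stand is at (360,183), measured at (0.5275, 0.408).

>>> {"fn": "carry_out", "kwargs": {"offset": [[0.009,0.035,0],[0.018,0.066,0],[0.018,0.066,0.04],[0.018,0.066,0.09],[0.018,0.066,0.14],[0.018,0.066,0.18],[0.018,0.066,0.21],[0.018,0.066,0.215]], "turn": [[0,0,0],[0,0,0],[0,0,0],[0,0,0],[0,0,0],[0,0,0],[0,0,0],[0,0,0]]}}

```text
clock: 22.35
tcp_pos: [0.5258, 0.4101, 0.0387]
orientation: [0.002, -3.139, 0.003]
contact_force: [0.1, 0.2, -2.4]
grip_width: 0.0526
```

>>> {"fn": "carry_out", "kwargs": {"offset": [[0,0,0.002],[0,0,0.004],[0,0,0.006],[0,0,0.006]], "turn": [[0,0,0],[0,0,0],[0,0,0],[0,0,0]]}}

```text
clock: 22.75
tcp_pos: [0.5278, 0.4099, 0.0385]
orientation: [0.001, 3.141, 0.001]
contact_force: [-0.2, 0.2, -1.7]
grip_width: 0.0524
```

>>> {"fn": "carry_out", "kwargs": {"offset": [[-0.001,-0.003,0.003],[-0.001,-0.003,0.006],[-0.001,-0.003,0.008],[-0.001,-0.003,0.01],[-0.001,-0.003,0.01]], "turn": [[0,0,0],[0,0,0],[0,0,0],[0,0,0],[0,0,0]]}}

```text
clock: 23.25
tcp_pos: [0.528, 0.408, 0.0331]
orientation: [-0.001, -3.142, 0.0]
contact_force: [-1.5, -1.0, 2.8]
grip_width: 0.0529
```

>>> {"fn": "carry_out", "kwargs": {"offset": [[0,0,0.001],[0,0,0.001]], "turn": [[0,0,0],[0,0,0]]}}

```text
clock: 23.45
tcp_pos: [0.528, 0.408, 0.033]
orientation: [0.001, 3.142, 0.0]
contact_force: [-1.9, -2.7, 7.5]
grip_width: 0.0527
```

>>> {"fn": "carry_out", "kwargs": {"offset": [[0,0,0],[0,0,0],[0,0,0],[0,0,0],[0,0,0]], "turn": [[0,0,0],[0,0,0],[0,0,0],[0,0,0],[0,0,0]], "hand": 0}}

```text
clock: 23.95
tcp_pos: [0.5279, 0.4081, 0.0322]
orientation: [-0.0, -3.142, 0.0]
contact_force: [0.1, -0.3, 0.1]
grip_width: 0.0855
```

>>> {"fn": "carry_out", "kwargs": {"offset": [[0,0,-0.04],[0,0,-0.12],[0,0,-0.2],[-0.04,-0.08,-0.22],[-0.08,-0.16,-0.22],[-0.12,-0.24,-0.22],[-0.16,-0.32,-0.22],[-0.2,-0.4,-0.22]], "turn": [[0,0,0],[0,0,0],[0,0,0],[0,0,0],[0,0,0],[0,0,0],[0,0,0],[0,0,0]]}}

```text
clock: 24.75
tcp_pos: [0.6285, 0.2065, 0.1425]
orientation: [0.0, 3.141, 0.0]
contact_force: [1.0, 0.6, 0.4]
grip_width: 0.0855
```

>>> {"fn": "carry_out", "kwargs": {"offset": [[-0.04,-0.08,0],[-0.09,-0.16,0],[-0.09,-0.17,0],[-0.09,-0.17,0]], "turn": [[0,0,0],[0,0,0],[0,0,0],[0,0,0]]}}

```text
clock: 25.15
tcp_pos: [0.6733, 0.1203, 0.1422]
orientation: [0.007, 3.142, -0.002]
contact_force: [-0.5, 0.4, -0.0]
grip_width: 0.0854
```

Run:
```python
from h import *
f=circ("sleeve_pink","wrist",.064);circ("port","wrist",.012);save(f,"w9");circ("sleeve_green","top",.044);circ("stand_green","top",.012);o=r.get_obs();print(np.round(o["tcp_pos"],4),np.round(o["orientation"],3),off([.676,.1165,.049],o))
```

```text
sleeve_pink wrist 0.94 [674.5 114.7] 35.7
port wrist 0.89 [677.3 115.9] 65.3
sleeve_green top 0.84 [524.7 404.3] 31.1
stand_green top 0.71 [527.5 407.4] 36.6
[0.6725 0.1244 0.1423] [ 2.000e-03 -3.141e+00 -1.000e-03] [-0.0071 -0.0159  0.1866]
```

View pics/w9.png

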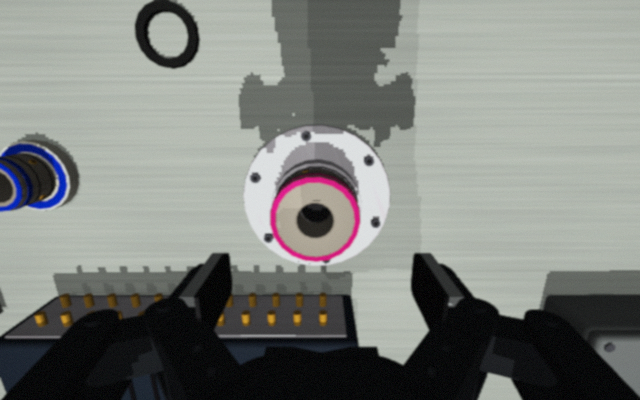

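The pink sleeve's top is at (316,219), and only pink is left on the flange. I centre laterally, then descend.

>>> {"fn": "carry_out", "kwargs": {"offset": [[-0.007,-0.016,0],[-0.007,-0.016,0],[-0.007,-0.016,0.04],[-0.007,-0.016,0.08],[-0.007,-0.016,0.11],[-0.007,-0.016,0.11]], "turn": [[0,0,0],[0,0,0],[0,0,0],[0,0,0],[0,0,0],[0,0,0]]}}

```text
clock: 26.15
tcp_pos: [0.6747, 0.1146, 0.0848]
orientation: [-0.001, -3.137, 0.002]
contact_force: [0.2, -0.2, -0.7]
grip_width: 0.0853
```

Run:
```python
from h import *
f=imaging.grab_frame("wrist");o=r.get_obs();print(np.round(o["tcp_pos"],4),np.round(o["contact_force"],1),off([.676,.116,.052]))
for d in outline_of("sleeve_pink","wrist")[:1]:
    ps=np.argwhere(d["region"]);u=ps[:,1];v=ps[:,0].max();print(ray(f,(u.min()+u.max())/2,v,.064).round(4),(ray(f,u.max(),v-20,.064)-ray(f,u.min(),v-20,.064)).round(4))
```

```text
[0.6757 0.1147 0.0863] [ 0.8 -0.4  0.9] [-0.0008  0.0026  0.0686]
[0.7093 0.1154 0.064 ] [-0.0001  0.066   0.    ]
```

Sleeve at (0.676, 0.1155). Down, then close.

>>> {"fn": "carry_out", "kwargs": {"offset": [[0,0.002,0.02],[0,0.002,0.04],[0,0.002,0.055],[0,0.002,0.069],[0,0.002,0.069],[0,0.002,0.069]], "turn": [[0,0,0],[0,0,0],[0,0,0],[0,0,0],[0,0,0],[0,0,0]]}}

```text
clock: 26.85
tcp_pos: [0.6763, 0.116, 0.0526]
orientation: [-0.0, -3.141, 0.0]
contact_force: [0.4, -0.5, -0.3]
grip_width: 0.0852
```

>>> {"fn": "carry_out", "kwargs": {"offset": [[0,0,0],[0,0,0],[0,0,0],[0,0,0],[0,0,0],[0,0,0]], "turn": [[0,0,0],[0,0,0],[0,0,0],[0,0,0],[0,0,0],[0,0,0]], "hand": 1, "force": 50}}

```text
clock: 27.45
tcp_pos: [0.6773, 0.1161, 0.0538]
orientation: [0.0, 3.139, 0.001]
contact_force: [-0.1, 0.5, 5.3]
grip_width: 0.0642
```

>>> {"fn": "carry_out", "kwargs": {"offset": [[0,0,-0.01],[0,0,-0.05],[0,0,-0.1],[0.02,-0.06,-0.13],[0.04,-0.13,-0.13],[0.06,-0.2,-0.13],[0.08,-0.27,-0.13],[0.11,-0.34,-0.13]], "turn": [[0,0,0],[0,0,0],[0,0,0],[0,0,0],[0,0,0],[0,0,0],[0,0,0],[0,0,0]]}}

```text
clock: 28.25
tcp_pos: [0.6199, -0.055, 0.117]
orientation: [-0.0, -3.14, -0.0]
contact_force: [0.0, -0.3, -3.4]
grip_width: 0.0646
```

>>> {"fn": "carry_out", "kwargs": {"offset": [[0.03,-0.08,0],[0.06,-0.15,0],[0.09,-0.22,0],[0.12,-0.29,0],[0.15,-0.36,0],[0.17,-0.43,0],[0.19,-0.5,0],[0.19,-0.54,0]], "turn": [[0,0,0],[0,0,0],[0,0,0],[0,0,0],[0,0,0],[0,0,0],[0,0,0],[0,0,0]]}}

```text
clock: 29.05
tcp_pos: [0.5225, -0.3273, 0.1171]
orientation: [-0.008, -3.138, 0.001]
contact_force: [0.0, -0.5, -4.7]
grip_width: 0.0643
```

>>> {"fn": "carry_out", "kwargs": {"offset": [[0,0,0],[0,0,0],[0,0,0]], "turn": [[0,0,0],[0,0,0],[0,0,0]]}}

```text
clock: 29.35
tcp_pos: [0.5261, -0.3221, 0.1171]
orientation: [0.002, -3.14, -0.003]
contact_force: [0.4, 0.2, -4.2]
grip_width: 0.0643
```

Run:
```python
from h import *
f=circ("stand_pink","wrist",.012);f=circ("stand_pink","wrist",.012);save(f,"w10");o=r.get_obs();print(np.round(o["tcp_pos"],4),np.round(o["joints"],2),np.round(o["orientation"],3),o["grip_width"],off([.514,-.38,.04],o))
```

```text
stand_pink wrist 0.95 [ 512.9 -383.4] 43.6
stand_pink wrist 0.93 [ 512.9 -383.6] 43.5
[ 0.5265 -0.3227  0.1177] [ 0.24  0.54  0.28  1.82 -0.2   0.81  2.19] [ 2.000e-03 -3.141e+00 -1.000e-03] 0.0642383731572917 [ 0.0251 -0.1146  0.1553]
```

View pics/w10.png

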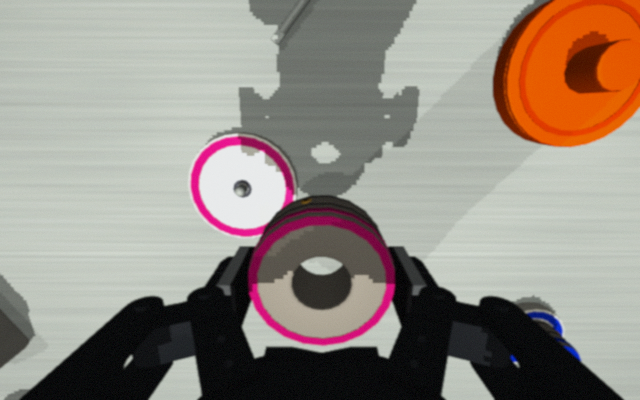

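Pink is held level at (322,281), with its stand at (242,187). I move over the stand, keep some height, and measure again.

>>> {"fn": "carry_out", "kwargs": {"offset": [[0.012,-0.04,0],[0.024,-0.08,0],[0.024,-0.118,0],[0.024,-0.118,0.03],[0.024,-0.118,0.06],[0.024,-0.118,0.06],[0.024,-0.118,0.06]], "turn": [[0,0,0],[0,0,0],[0,0,0],[0,0,0],[0,0,0],[0,0,0],[0,0,0]]}}

```text
clock: 30.25
tcp_pos: [0.5142, -0.3814, 0.0867]
orientation: [0.002, -3.14, -0.003]
contact_force: [-0.0, -0.3, -3.6]
grip_width: 0.0643
```

Run:
```python
from h import *
circ("stand_pink","wrist",.012);o=r.get_obs();print(np.round(o["tcp_pos"],4),off([.5142,-.382,.04],o))
```

```text
stand_pink wrist 0.78 [ 512.7 -384.5] 43.0
[ 0.5148 -0.3824  0.088 ] [0.0012 0.0007 0.096 ]
```

>>> {"fn": "carry_out", "kwargs": {"offset": [[0.001,-0.001,0.03],[0.001,-0.001,0.06],[0.001,-0.001,0.08],[0.001,-0.001,0.095],[0.001,-0.001,0.1],[0.001,-0.001,0.102],[0.001,-0.001,0.102]], "turn": [[0,0,0],[0,0,0],[0,0,0],[0,0,0],[0,0,0],[0,0,0],[0,0,0]]}}

```text
clock: 31.05
tcp_pos: [0.5138, -0.3836, 0.037]
orientation: [0.001, 3.141, -0.0]
contact_force: [-0.1, -0.4, -3.3]
grip_width: 0.0643
```

>>> {"fn": "carry_out", "kwargs": {"offset": [[0,0,0.002],[0,0,0.004],[0,0,0.004]], "turn": [[0,0,0],[0,0,0],[0,0,0]]}}

```text
clock: 31.35
tcp_pos: [0.5137, -0.3834, 0.0349]
orientation: [0.0, 3.141, -0.0]
contact_force: [0.4, -0.4, -2.9]
grip_width: 0.0645
```

>>> {"fn": "carry_out", "kwargs": {"offset": [[0,0,0.001],[0,0,0.002],[0,0,0.003],[0,0,0.003]], "turn": [[0,0,0],[0,0,0],[0,0,0],[0,0,0]]}}

```text
clock: 31.75
tcp_pos: [0.5138, -0.3835, 0.0339]
orientation: [0.001, 3.141, -0.0]
contact_force: [-1.8, 1.0, 2.6]
grip_width: 0.0643
```

>>> {"fn": "carry_out", "kwargs": {"offset": [[0,0,0.001],[0,0,0.001],[0,0,0.001],[0,0,0.001],[0,0,0.001]], "turn": [[0,0,0],[0,0,0],[0,0,0],[0,0,0],[0,0,0]], "hand": 0}}

```text
clock: 32.25
tcp_pos: [0.5137, -0.3835, 0.0328]
orientation: [0.001, 3.142, -0.0]
contact_force: [0.6, -0.5, 0.5]
grip_width: 0.0853
```

>>> {"fn": "carry_out", "kwargs": {"offset": [[0,0,-0.04],[0,0,-0.12],[0,0,-0.2],[0.02,0.07,-0.22],[0.04,0.15,-0.22],[0.06,0.23,-0.22],[0.08,0.31,-0.22],[0.08,0.36,-0.22]], "turn": [[0,0,0],[0,0,0],[0,0,0],[0,0,0],[0,0,0],[0,0,0],[0,0,0],[0,0,0]]}}

```text
clock: 33.05
tcp_pos: [0.4721, -0.2004, 0.1426]
orientation: [0.002, -3.14, -0.002]
contact_force: [0.5, -0.2, 0.2]
grip_width: 0.0852
```

>>> {"fn": "carry_out", "kwargs": {"offset": [[0.04,0.06,0],[0.08,0.12,0],[0.08,0.12,0],[0.08,0.12,0]], "turn": [[0,0,0],[0,0,0],[0,0,0],[0,0,0]]}}

```text
clock: 33.45
tcp_pos: [0.4339, -0.143, 0.1431]
orientation: [-0.002, 3.141, 0.0]
contact_force: [0.3, -0.9, 0.5]
grip_width: 0.0856
```

Run:
```python
from h import *
f=circ("cover","wrist",.02);save(f,"w11");circ("cover","top",.02);circ("sleeve_pink","top",.044);circ("stand_pink","top",.012);o=r.get_obs();print(np.round(o["tcp_pos"],4),off([.429,-.142,.036],o))
```

```text
cover wrist 0.74 [ 427.2 -143.1] 52.0
cover top 0.81 [ 428.3 -137.4] 52.5
sleeve_pink top 0.69 [ 514.3 -376.8] 35.7
stand_pink top 0.78 [ 512.5 -378. ] 43.2
[ 0.4339 -0.1439  0.1427] [0.0098 0.0038 0.2134]
```

View pics/w11.png

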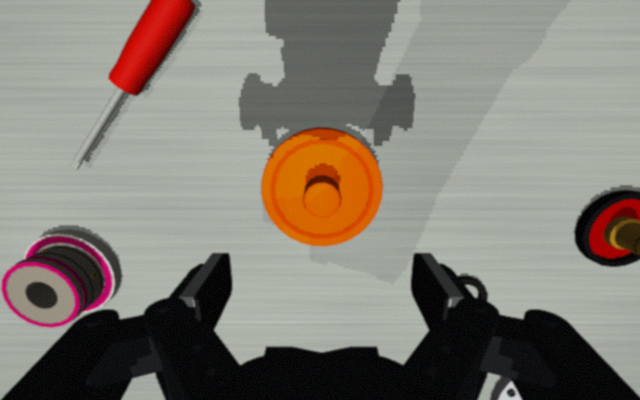

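Pink stands on its stand at (57,275). The cover's grip is at (322,195), centred between the jaws. Descending.

>>> {"fn": "carry_out", "kwargs": {"offset": [[0.012,0.003,0.03],[0.012,0.003,0.08],[0.012,0.003,0.12],[0.012,0.003,0.16],[0.012,0.003,0.19],[0.012,0.003,0.21],[0.012,0.003,0.21]], "turn": [[0,0,0],[0,0,0],[0,0,0],[0,0,0],[0,0,0],[0,0,0],[0,0,0]]}}

```text
clock: 34.55
tcp_pos: [0.4271, -0.1419, 0.0368]
orientation: [-0.001, -3.139, -0.0]
contact_force: [-0.0, 0.4, 0.8]
grip_width: 0.0856
```

Run:
```python
from h import *
circ("cover","wrist",.02);o=r.get_obs();print(np.round(o["tcp_pos"],4),np.round(o["contact_force"],1),off([.4275,-.1425,.037],o))
```

```text
cover wrist 0.96 [ 426.4 -143.1] 52.6
[ 0.428  -0.1421  0.038 ] [-0.2 -0.9  0.5] [ 0.0009 -0.0008  0.002 ]
```

>>> {"fn": "carry_out", "kwargs": {"offset": [[0.001,-0.001,0.001],[0.001,-0.001,0.001],[0.001,-0.001,0.001],[0.001,-0.001,0.001],[0.001,-0.001,0.001],[0.001,-0.001,0.001],[0.001,-0.001,0.001],[0.001,-0.001,0.001]], "turn": [[0,0,0],[0,0,0],[0,0,0],[0,0,0],[0,0,0],[0,0,0],[0,0,0],[0,0,0]], "hand": 1, "force": 30}}

```text
clock: 35.45
tcp_pos: [0.4276, -0.1423, 0.0376]
orientation: [0.0, 3.141, 0.0]
contact_force: [-0.3, 1.1, 6.6]
grip_width: 0.0291
```

>>> {"fn": "carry_out", "kwargs": {"offset": [[0,0,-0.02],[0,0,-0.08],[0,0,-0.15],[-0.05,0.05,-0.2],[-0.1,0.1,-0.22],[-0.15,0.16,-0.22],[-0.2,0.22,-0.22],[-0.25,0.28,-0.22]], "turn": [[0,0,0],[0,0,0],[0,0,0],[0,0,0],[0,0,0],[0,0,0],[0,0,0],[0,0,0]]}}

```text
clock: 36.25
tcp_pos: [0.5529, -0.0013, 0.1479]
orientation: [0.001, 3.141, -0.0]
contact_force: [0.0, -1.0, -0.4]
grip_width: 0.0288
```

>>> {"fn": "carry_out", "kwargs": {"offset": [[-0.05,0.06,0],[-0.1,0.12,0],[-0.15,0.18,0],[-0.2,0.22,0],[-0.22,0.23,0],[-0.22,0.23,0],[-0.22,0.23,0]], "turn": [[0,0,0],[0,0,0],[0,0,0],[0,0,0],[0,0,0],[0,0,0],[0,0,0]]}}

```text
clock: 36.95
tcp_pos: [0.6614, 0.1108, 0.1471]
orientation: [-0.003, -3.14, 0.002]
contact_force: [-0.7, -0.2, -0.4]
grip_width: 0.0292
```

Run:
```python
from h import *
f=circ("port","wrist",.012);save(f,"w12");o=r.get_obs();print(np.round(o["tcp_pos"],4),o["grip_width"],np.round(o["contact_force"],1),off([.677,.1165,.08],o))
```

```text
port wrist 0.59 [639.1 123.1] 49.4
[0.6613 0.1106 0.1473] 0.02872807598174509 [ 0.4 -0.4 -0.3] [-0.0316  0.0119  0.1346]
```

View pics/w12.png

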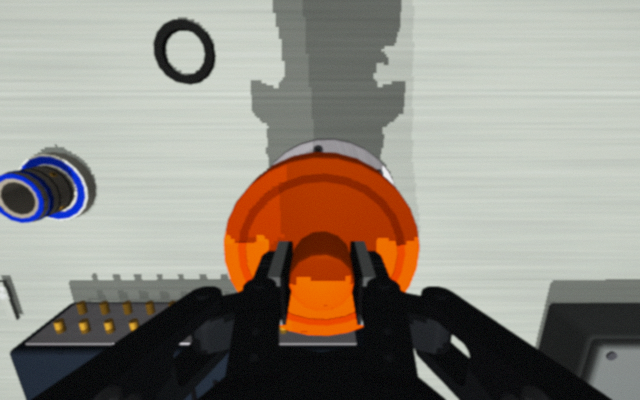

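The cover is held level at about (321,245), and the bare flange shows behind it. Centring over the flange and lowering.

>>> {"fn": "carry_out", "kwargs": {"offset": [[-0.016,0.006,0],[-0.031,0.012,0],[-0.031,0.012,0.04],[-0.031,0.012,0.08],[-0.031,0.012,0.11],[-0.031,0.012,0.13],[-0.031,0.012,0.13],[-0.031,0.012,0.13]], "turn": [[0,0,0],[0,0,0],[0,0,0],[0,0,0],[0,0,0],[0,0,0],[0,0,0],[0,0,0]]}}

```text
clock: 37.85
tcp_pos: [0.6783, 0.1185, 0.0827]
orientation: [0.001, 3.141, 0.0]
contact_force: [0.1, 0.1, -1.0]
grip_width: 0.029
```

>>> {"fn": "carry_out", "kwargs": {"offset": [[0,0,0.01],[0,0,0.02],[0,0,0.03],[0,0,0.04],[0,0,0.045],[0,0,0.05],[0,0,0.05]], "turn": [[0,0,0],[0,0,0],[0,0,0],[0,0,0],[0,0,0],[0,0,0],[0,0,0]]}}

```text
clock: 38.55
tcp_pos: [0.6776, 0.1185, 0.0569]
orientation: [-0.0, -3.141, 0.0]
contact_force: [0.4, 0.4, -1.7]
grip_width: 0.029
```

>>> {"fn": "carry_out", "kwargs": {"offset": [[0.001,-0.003,0.002],[0.001,-0.003,0.004],[0.001,-0.003,0.006],[0.001,-0.003,0.007],[0.001,-0.003,0.007]], "turn": [[0,0,0],[0,0,0],[0,0,0],[0,0,0],[0,0,0]]}}

```text
clock: 39.05
tcp_pos: [0.6774, 0.117, 0.0541]
orientation: [0.001, 3.142, 0.0]
contact_force: [-1.6, -0.8, 1.2]
grip_width: 0.0294
```

Just touching at the expected height (0.054). A final 0.5 mm down, then release and rise.

>>> {"fn": "carry_out", "kwargs": {"offset": [[0,0,0.001],[0,0,0.001]], "turn": [[0,0,0],[0,0,0]]}}

```text
clock: 39.25
tcp_pos: [0.6773, 0.117, 0.054]
orientation: [0.001, 3.142, 0.0]
contact_force: [-1.8, -0.8, 6.1]
grip_width: 0.029
```

>>> {"fn": "carry_out", "kwargs": {"offset": [[0,0,0],[0,0,0],[0,0,0],[0,0,0],[0,0,0],[0,0,0]], "turn": [[0,0,0],[0,0,0],[0,0,0],[0,0,0],[0,0,0],[0,0,0]], "hand": 0}}

```text
clock: 39.85
tcp_pos: [0.6773, 0.1171, 0.0532]
orientation: [-0.0, -3.141, 0.0]
contact_force: [0.0, -0.3, -0.7]
grip_width: 0.0853
```

>>> {"fn": "carry_out", "kwargs": {"offset": [[0,0,-0.04],[0,0,-0.12],[0,0,-0.2],[0,0,-0.3],[0.08,-0.02,-0.38],[0.16,-0.04,-0.4],[0.16,-0.04,-0.4],[0.16,-0.04,-0.4]], "turn": [[0,0,0],[0,0,0],[0,0,0],[0,0,0],[0,0,0],[0,0,0],[0,0,0],[0,0,0]]}}

```text
clock: 40.65
tcp_pos: [0.5969, 0.097, 0.2541]
orientation: [0.001, 3.14, 0.001]
contact_force: [-0.5, 0.1, -0.0]
grip_width: 0.0853
```

Run:
```python
from h import *
f=circ("port","wrist",.012);circ("cover","wrist",.036);save(f,"w13");f=circ("cover","scene",.036)
crop=f["pixels"][90:370,130:480];cv2.imwrite("pics/s2.png",cv2.resize(crop,None,fx=2,fy=2,interpolation=cv2.INTER_CUBIC)[:,:,::-1])
print(np.round(r.get_obs()["tcp_pos"],3))
```

```text
port wrist 0.92 [675.1 114.9] 66.1
cover wrist 0.86 [674.7 117.4] 54.4
cover scene 0.79 [681.3 105.5] 58.8
[0.598 0.097 0.252]
```

View pics/w13.png

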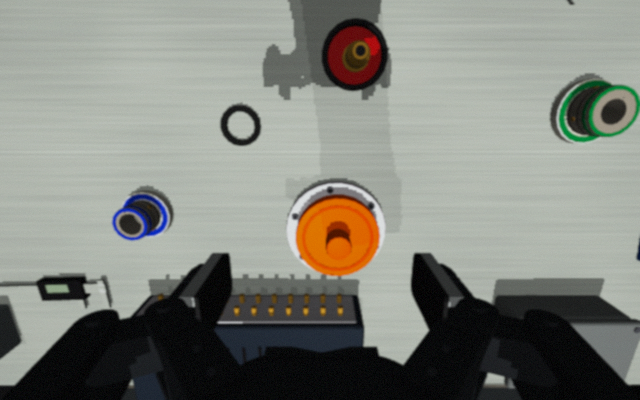

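View pics/s2.png

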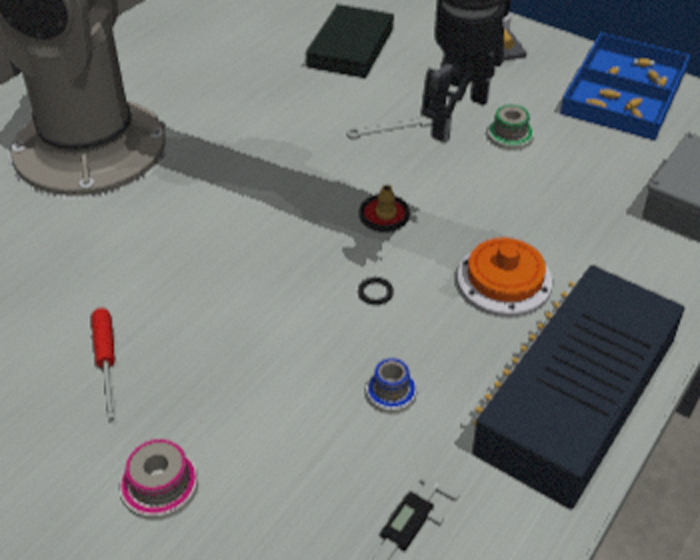

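The pictures show everything flat in place: nozzle at (385,205), blue at (392,378), green at (512,122), pink at (157,470) and the cover seated at (508,268). Handing in.

```bash
python3 -c "
from h import *
print(r.hand_in())"
```

```text
the job is handed in; nothing more can be done
None
```

The job is done and handed in at about 41 s of robot time. I took the column apart from the top down: the nozzle went into the red dish, then the blue, green and pink sleeves went over the pins of their own stands. Last, I put the orange cover over the boss of the bare flange.

**Last checks:**
- **Parts in place:** the final wrist and scene pictures show every part upright and flat in its place, with the gripper clear of everything.
- **Cover height:** contact came at a tool height of 0.054 m, within about 0.5 mm of the fully seated height I had worked out.
- **Forces:** the highest reading I saw was about 17 N, when the nozzle touched down.

**Disagreements:** the oblique scene camera put the cover at (0.681, 0.106), against (0.675, 0.117) from the wrist camera. The scene camera's fitted circle was also too large (59 mm radius for a 52 mm part). The tool position and both pictures support the wrist value. Stand positions also differed by about 5 mm between views, so I used the close-up measurements. No check failed.

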